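# Set the lift valve to float

### The arm

A 7-joint arm with a two-finger parallel gripper is mounted at the origin on a cart in front of the work surface, level with it; the furniture and walls round the work are solid. World frame = base frame: x ahead of the robot, y to its left, z up, the work surface at z = 0. Lengths are in m, angles in rad, forces in N, time in s.
With the tool pointing down it reaches from about 0.425 to 0.925 m from the base axis. Payload 6.8 kg.
Tool frame: the origin (TCP) lies midway between the tips of the shut fingers; the grasp point (between the pads) lies 19 mm behind it; x points along the fingers, y is the direction in which the jaws open and shut, and the axes are right-handed (so a half turn about x gives the same grasp; the last joint's range is limited). The gripper opens to 85 mm and grips with 20 to 120 N. Pads are 22 mm wide; open, the fingers measure 114 mm over their backs; the gripper's body (76 mm by 85 mm) begins 54 mm behind the grasp point. The pads swing forward as they close: fully open they stand 13 mm farther back than shut.
Start: joints at [-1.249, 0.477, 0.022, 1.555, -0.011, 1.109, -0.083], TCP at [0.281, 0.614, 0.231] pointing down, gripper open.
Joint ranges: [-2.96, 2.96], [-0.34, 2.1], [-1.41, 1.46], [0.24, 2.44], [-1.37, 4.51], [0.17, 1.92], [-2.96, 2.96]. Speed limits (rad/s): [2.39, 2.39, 3.14, 3.14, 3.14, 3.14, 3.14].

### API

Orientations are given as a rotation vector (axis times angle).
In Python, from bench import r, viewer, nets gives the robot as it stands.
- The arm moves only by the shell command python3 -m pendant 'ROWS' [FORCE]. ROWS is JSON, one flat list of numbers, 5 for each row, row after row: the finger opening in mm, from 0 to 85.4, then the shift along the tool's x, y, z in mm, then the turn about the tool's x in rad. A call has 1 to 20 rows; each row shifts and turns the commanded pose from where the row before left it, along the tool's axes as they then stand; what a row does not reach is not made up. A row lasts 1/8 s, in which the tool goes at most 62.5 mm and 10.7 degrees, less where a joint would pass 70% of its speed; a pose out of reach is approached as far as the arm can. A call with a gripper value outside its range is refused whole. The fingers move at their own pace and stop on an object; FORCE is the grip in N (left out, the last holds). Time passes only in rows, so rows that do not move let the fingers close. It gives the time, the measured TCP pose, the force and the opening at its end, in the units of the state.
- r.get_obs(): the state, without advancing time (a new reading comes with each control period).
- viewer.grab_frame(name): name is "side" or "top"; returns (picture, depth): 400x640x3 uint8, red, green, blue; 400x640 float32, m along the optical axis (not along the pixel's ray), 0 where there is no reading.
- viewer.calibration(name): a dict with "mtx" (3x3 intrinsics, pixels), "world_to_cam" (4x4, takes a point from world to camera coordinates). Camera axes: x right, y up, looking along -z (the intrinsics and any distortion apply to the point x, -y, -z); pixel columns grow to the right and rows downward; lengths in m; the calibration is good to about 2 mm. A picture is of the moment at which its call begins. calibration takes no time and is no camera call.
- r.hand_in(): hands the job in, once; it reports no verdict.
Trained networks look in the newest picture that a camera, given by its name, has taken for a name from the list of things; names that differ only in an ending like _2 or _b are one class to them, and where a whole thing is asked for, a point or a joint stands for the part that bears it (a point fixed in the world has none). Each returns a list of dicts, best first, with "score" (0 to 1); they miss things now and then, are a little off and sometimes report something else, mostly with a low value. They report only what shows in the picture. A call takes as long as a camera call. They do not tell look-alikes from the thing itself.
- nets.look_for(name, camera): "location" ([x, y, z] in m, in world coordinates, good to about 4 mm: the middle of the surface that is visible of it).
- nets.silhouettes(name, camera): "mask" (400x640 bool, what is visible of it).
The state is a dict: "clock": time; "joints": joint angles; "qvel": joint speeds; "tau": joint torques, N m; "tcp_pos": TCP position; "orientation": TCP orientation; "contact_force": force on the tool from outside, world axes, zero at the start; "moment": the same for the moment, N m; "grip_width": finger opening in m.
Only numpy, scipy, OpenCV 4.12 (cv2) and the standard library are available. Lean on these libraries where they do the work, as an engineer would, in place of code of your own. Each camera call takes 0.05 s, during which the arm holds its last target. There are 200 camera calls.

### The job

The lift under the test fixture has to settle freely before the next board goes in: push the hydraulic valve lever with the yellow knob away from you, past the light notch and on through the stiffer detent, until it sits in its float notch at the far end and stays there by itself. Leave the lever with the blue knob in its hold notch.

Things in the scene. Friction and masses are not known exactly. Their poses are not given: they have to be found in the camera images.
- yellow_valve: grey hydraulic hand valve fixed to the bench: foot plate 96x66x8 mm, block up to 48 mm high, upright lever with a yellow ball knob. Origin: centre of its underside, on the bench; z up; x is the direction in which the lever is pushed toward float (away from the robot, within 20 degrees). The lever swings in the upright plane through the origin along x.
- yellow_lever (a joint): lever angle, rad, grows toward the valve's +x. Hinge along the valve's y, 64 mm above its origin; 90 mm to the knob centre. At 0 it leans 0.32 rad to the robot. Notches, with play: hold -0.08 to 0.02, lower 0.23 to 0.29, float 0.60 to 0.71 (far stop). Push at the knob: 3 N from hold to lower, 9 N from lower to float (crest at 0.45, then it snaps on). Starts between hold and lower.
- yellow_knob (a point): centre of the yellow ball knob, 30 mm in diameter, on an 8 mm steel rod; 149 mm above the bench in hold, at most 154 mm along its arc. Nothing stands near it at that height but the other valve's lever, whose knob is at least 75 mm away.
- blue_lever (a joint): angle of the lever of the other valve, the same but with a blue knob, rad; it starts in hold (0) and must stay there
Things that resemble listed ones, but are neither listed nor needed, are in the scene too. Leave any pink look-alike of the part that bears blue_lever alone.

How it is judged:
By the outcome, as a careful person would: the job done as asked, in the order asked, and still so for the second after the job is handed in, with the robot touching nothing.
It also fails if it takes over 26 s, if anything falls off the work surface, if the arm or the gripper's body presses on something with over 40 N, if the wrist force passes 120 N, or if a joint passes its speed limit or range.

## Working session

There is one attempt and no reset: what is moved stays moved. The work goes in short steps, Python scripts to look and compute and a shell command to move; the robot and the scene stay as the last step left them, time stands still between calls to the robot, and variables do not carry over. Pictures are saved under pics/ and viewed, about 8 in all and at most 12, crops included, and the job is handed in when it is done.

```bash
mkdir -p pics; cat > h.py <<'E'
import numpy as np, cv2
from bench import r, viewer, nets
def px2w(name,u,v,d):
    c=viewer.calibration(name);K=np.array(c["mtx"]);T=np.linalg.inv(np.array(c["world_to_cam"]))
    x=(u-K[0,2])/K[0,0]*d;y=(v-K[1,2])/K[1,1]*d
    return (T@np.array([x,-y,-d,1]))[:3]
E
python3 - <<'E'
from h import *
ims=[]
for n in ("side","top"):
    im,d=viewer.grab_frame(n);ims.append(im);np.save(n+"_d.npy",d);np.save(n+"_i.npy",im)
    for t in ("yellow_knob","blue_lever","yellow_valve"):
        for x in nets.look_for(t,n)[:4]: print(n,t,round(x["score"],2),np.round(x["location"],3))
    cv2.imwrite(f"pics/{n}0.png",im[:,:,::-1])
o=r.get_obs();print({k:np.round(v,3) for k,v in o.items()})
E
```

```text
side blue_lever 0.74 [0.473 0.168 0.141]
side blue_lever 0.71 [0.493 0.322 0.033]
side blue_lever 0.54 [ 0.4   -0.212  0.112]
side yellow_valve 0.66 [0.494 0.323 0.033]
top yellow_knob 0.65 [0.469 0.346 0.16 ]
top blue_lever 0.44 [0.47  0.172 0.158]
top yellow_valve 0.79 [0.473 0.336 0.049]
{'clock': np.float64(0.4), 'joints': array([-1.249,  0.477,  0.022,  1.556, -0.012,  1.109, -0.083]), 'qvel': array([ 0.   , -0.001,  0.001, -0.003, -0.   ,  0.   , -0.   ]), 'tau': array([-2.0000e-03, -5.9563e+01,  1.6040e+00, -2.8112e+01,  1.2000e-02,
        4.0000e-03, -0.0000e+00]), 'tcp_pos': array([0.281, 0.614, 0.231]), 'orientation': array([ 0.337,  1.544, -0.337]), 'contact_force': array([-0.407, -0.111,  0.11 ]), 'moment': array([-0.   , -0.033,  0.026]), 'grip_width': np.float64(0.085)}
```

View pics/side0.png

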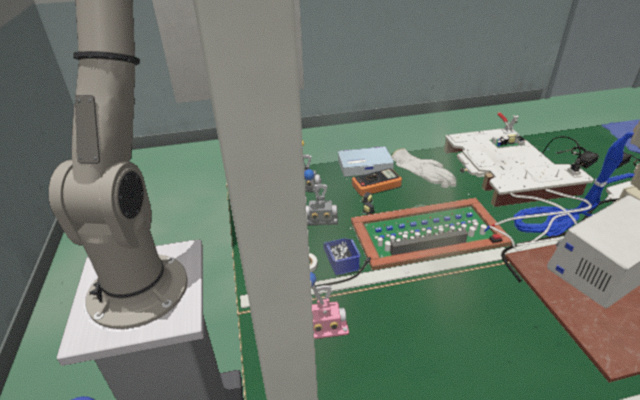

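View pics/top0.png

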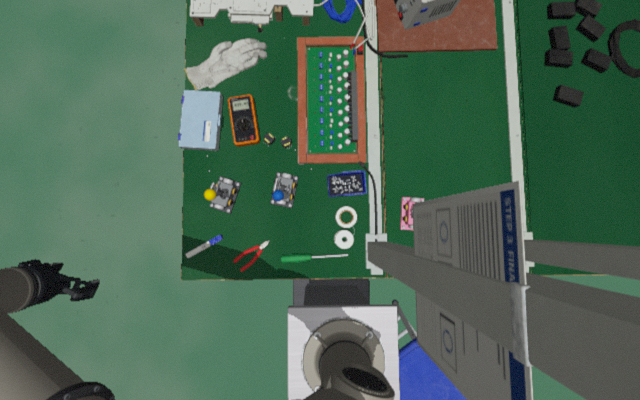

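The top picture shows the yellow knob at (209,195) on its grey valve at (222,195), and the blue knob at (278,197). The pink look-alike is at (411,213). In the side picture a pillar hides the yellow knob. The only yellow-knob candidate is top (209,195). Next I'll check it in a close crop and measure the valve's yaw.

```bash
python3 - <<'E'
from h import *
im=np.load("top_i.npy");d=np.load("top_d.npy")
c=viewer.calibration("top");print(np.round(c["mtx"],1).tolist(), [k for k in c],np.round(np.linalg.inv(c["world_to_cam"])[:3],3).tolist())
viewer.grab_frame("top")
m=nets.silhouettes("yellow_valve","top")[0]["mask"]
P=lambda M:np.array([px2w("top",u,v,d[v,u]) for v,u in np.argwhere(M) if d[v,u]>0])
p=P(m);print(len(p),np.percentile(p[:,2],[5,50,95]).round(3))
for lo,hi in((.003,.06),(.002,.015),(.03,.06)):
    q=p[(p[:,2]>lo)&(p[:,2]<hi)]
    if len(q)>8: print(lo,len(q),cv2.minAreaRect((q[:,:2]*1000).astype(np.float32)))
hsv=cv2.cvtColor(im,cv2.COLOR_RGB2HSV)
y=(hsv[:,:,0]>20)&(hsv[:,:,0]<35)&(hsv[:,:,1]>150)&(hsv[:,:,2]>100);y[:, :190]=0;y[:,240:]=0;y[:170]=0;y[220:]=0
k=P(y);print("knob",len(k),k.mean(0).round(3),k.min(0).round(3),k.max(0).round(3))
b=(hsv[:,:,0]>100)&(hsv[:,:,0]<125)&(hsv[:,:,1]>150);b[:,:268]=0;b[:,290:]=0;b[:185]=0;b[210:]=0
k=P(b);print("blue",len(k),k.mean(0).round(3))
cr=im[165:225,180:310,::-1].copy()
cv2.imwrite("pics/crop1.png",cv2.resize(cr,None,fx=6,fy=6,interpolation=cv2.INTER_CUBIC))
E
```

```text
[[368.9, 0.0, 314.3], [0.0, 368.9, 194.0], [0.0, 0.0, 1.0]] ['mtx', 'world_to_cam'] [[-0.011, 0.997, -0.082, 0.389], [-1.0, -0.011, 0.009, 0.086], [0.008, 0.082, 0.997, 1.094]]
831 [0.007 0.046 0.165]
0.003 620 ((478.1969299316406, 338.7900390625), (65.58116912841797, 94.38291931152344), 72.10348510742188)
0.002 194 ((478.1969299316406, 338.7900390625), (65.58116912841797, 94.38291931152344), 72.10348510742188)
0.03 399 ((478.8841857910156, 336.7126770019531), (61.21170425415039, 87.69602966308594), 81.06442260742188)
knob 126 [0.469 0.341 0.137] [ 0.45   0.307 -0.002] [0.498 0.404 0.172]
blue 94 [0.465 0.171 0.158]
```

View pics/crop1.png

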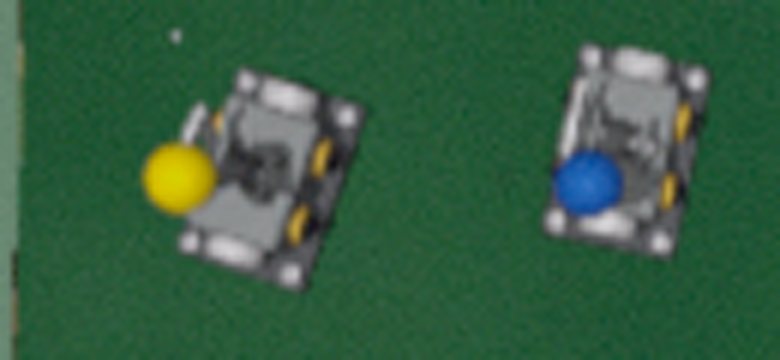

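```bash
cat >> h.py <<'E'
from scipy.spatial.transform import Rotation as R
O=np.array([.478,.339,0]);Y=np.deg2rad(-18)
ex=np.array([np.cos(Y),np.sin(Y),0]);ey=np.array([-ex[1],ex[0],0])
def lever(u,v,name="top",O=O,col=None):
    # intersect pixel ray with the lever plane -> lever angle
    c=viewer.calibration(name);C=np.linalg.inv(np.array(c["world_to_cam"]))[:3,3]
    D=px2w(name,u,v,1.0)-C
    p=C+D*(.151-C[2])/D[2]
    return p,(p-O)@ex,(p-O)@ey
def rel(target):
    o=r.get_obs();Rm=R.from_rotvec(o["orientation"]).as_matrix()
    print("t",o["clock"],"tcp",o["tcp_pos"].round(4),"axes",Rm.T.round(3).tolist(),"F",np.round(o["contact_force"],1),"tool shift mm",(Rm.T@(np.array(target)-o["tcp_pos"])*1000).round(1),
     "turn",np.round([np.arctan2(s*ey@Rm[:,2],s*ey@Rm[:,1]) for s in(1,-1)],3))
E
python3 - <<'E'
from h import *
p,x,y=lever(209.9,194.8);print(p.round(4),x,y, "angle",np.arcsin(x/.09)+.32)
O2=O
rel(np.r_[(p-ex*.07)[:2],.231])
E
```

```text
[0.4676 0.3446 0.151 ] -0.011655945758551696 0.002146200303191097 angle 0.19012468529173332
t 0.5 tcp [0.2813 0.6136 0.2313] axes [[-0.0, -0.0, -1.0], [0.417, 0.909, -0.0], [0.909, -0.417, -0.0]] F [0.3 0.8 0.5] tool shift mm [   0.3 -174.9  211.9] turn [-0.116  3.026]
```

```bash
python3 -m pendant '[18,0,0,0,-0.116, 18,0,-25,24,0, 18,0,-25,24,0, 18,0,-25,24,0, 18,0,-25,24,0, 18,0,-25,24,0, 18,0,-25,24,0, 18,0,-25,24,0, 18,0,-23,22,0, 18,0,0,0,0, 18,0,0,0,0]' 20; python3 - <<'E'
from h import *
im,d=viewer.grab_frame("top");cv2.imwrite("pics/top1.png",cv2.resize(im[140:290,150:350,::-1],None,fx=4,fy=4,interpolation=cv2.INTER_CUBIC))
rel(np.r_[([.4676,.3446,0]-ex*.055)[:2],.126])
E
```

```text
clock: 1.88
tcp_pos: [0.4006, 0.3673, 0.2315]
orientation: [0.247, 1.557, -0.245]
contact_force: [-0.5, 0.3, -0.7]
grip_width: 0.018
t 1.925 tcp [0.4002 0.3678 0.2314] axes [[-0.0, 0.001, -1.0], [0.307, 0.952, 0.001], [0.952, -0.307, -0.0]] F [ 0.  -0.3  0.2] tool shift mm [105.4  -1.3  16.3] turn [ 2.00e-03 -3.14e+00]
```

View pics/top1.png

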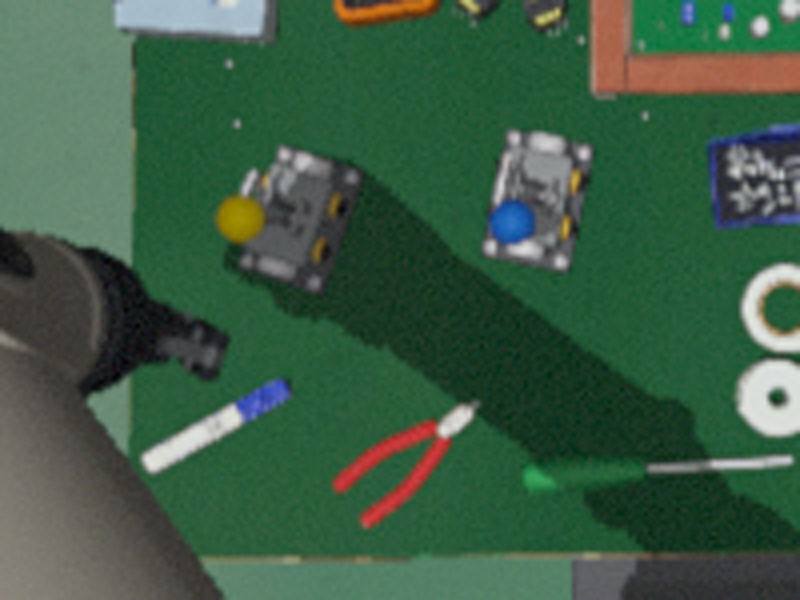

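The view agrees with the numbers: the fingertips at crop (210,350) sit behind the yellow knob at crop (240,218), in line with its swing. Now I'll go down and approach.

```bash
python3 -m pendant '[18,35,0,0,0, 18,35,-1,0,0, 18,35,0,0,0, 18,0,0,20,0, 18,0,0,12,0, 18,0,0,8,0, 18,0,0,4,0, 18,0,0,4,0, 18,0,0,0,0, 18,0,0,0,0]'; python3 - <<'E'
from h import *
im,d=viewer.grab_frame("top");cv2.imwrite("pics/top2.png",cv2.resize(im[165:225,170:300,::-1],None,fx=6,fy=6,interpolation=cv2.INTER_CUBIC))
rel(O+[0,0,.126])
E
```

```text
clock: 3.18
tcp_pos: [0.4459, 0.351, 0.1263]
orientation: [0.246, 1.557, -0.246]
contact_force: [-0.1, 0.2, -0.5]
grip_width: 0.0183
t 3.225 tcp [0.4459 0.351  0.1263] axes [[-0.0, 0.0, -1.0], [0.308, 0.951, -0.0], [0.951, -0.308, -0.0]] F [-0.1  0.4  0.2] tool shift mm [ 0.3 -1.6 34.3] turn [ 1.000e-03 -3.141e+00]
```

View pics/top2.png

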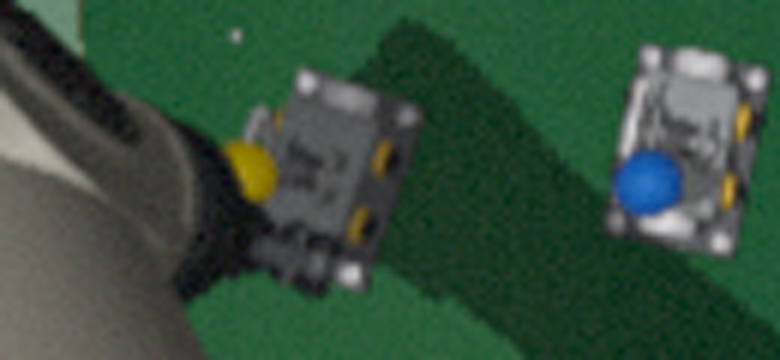

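The fingers are just behind the knob with no force yet. I'll push in small steps.

```bash
python3 -m pendant '[18,0,0,4,0, 18,0,0,4,0, 18,0,0,4,0, 18,0,0,4,0, 18,0,0,0,0]'; python3 -m pendant '[18,0,0,4,0, 18,0,0,4,0]';  python3 -m pendant '[18,0,0,4,0, 18,0,0,4,0, 18,0,0,0,0]'; python3 - <<'E'
from h import *
rel(O+[0,0,.126])
E
```

```text
clock: 3.85
tcp_pos: [0.4604, 0.3468, 0.1263]
orientation: [0.246, 1.559, -0.245]
contact_force: [-4.7, 2.1, 3.3]
grip_width: 0.0182
clock: 4.1
tcp_pos: [0.4641, 0.3457, 0.1263]
orientation: [0.243, 1.565, -0.244]
contact_force: [-17.9, 3.6, 12.1]
grip_width: 0.0181
clock: 4.47
tcp_pos: [0.4772, 0.3405, 0.1262]
orientation: [0.246, 1.556, -0.247]
contact_force: [0.7, 0.0, 0.2]
grip_width: 0.0181
t 4.475 tcp [0.4772 0.3405 0.1262] axes [[0.001, -0.0, -1.0], [0.309, 0.951, -0.0], [0.951, -0.309, 0.001]] F [0.7 0.  0.2] tool shift mm [ 0.2 -1.2  1.2] turn [-0.     3.141]
```

```bash
python3 -m pendant '[18,0,0,3,0, 18,0,0,3,0, 18,0,0,0,0]'; python3 - <<'E'
from h import *
im,d=viewer.grab_frame("top");cv2.imwrite("pics/top3.png",cv2.resize(im[165:225,170:300,::-1],None,fx=6,fy=6,interpolation=cv2.INTER_CUBIC))
E
```

```text
clock: 4.85
tcp_pos: [0.4828, 0.3388, 0.1262]
orientation: [0.247, 1.556, -0.247]
contact_force: [0.8, -0.7, 0.1]
grip_width: 0.0177
```

View pics/top3.png

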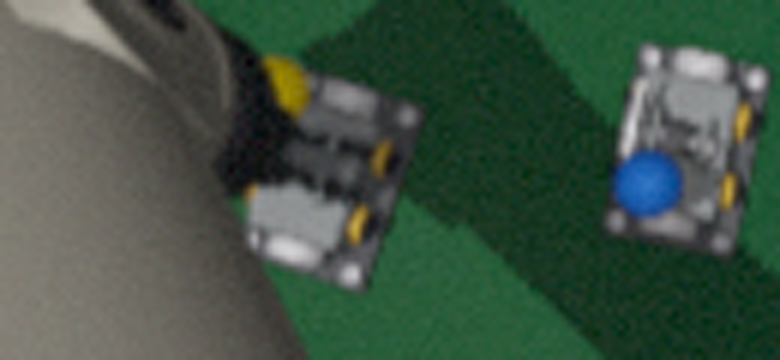

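The knob is now at crop (285,85), ahead of the fingers, so it has snapped on. The blue knob has not moved. I'll retreat straight back and up, then check.

```bash
python3 -m pendant '[18,0,0,-10,0, 18,0,0,-25,0, 18,0,0,-30,0, 18,0,0,-25,0, 18,-35,0,0,0, 18,-35,0,0,0, 18,-30,20,0,0, 18,0,35,-20,0, 18,0,35,-20,0, 18,0,35,-20,0, 18,0,35,-10,0, 18,0,0,0,0, 18,0,0,0,0]'; python3 - <<'E'
from h import *
im,d=viewer.grab_frame("top");cv2.imwrite("pics/top4.png",cv2.resize(im[165:225,170:300,::-1],None,fx=6,fy=6,interpolation=cv2.INTER_CUBIC))
hsv=cv2.cvtColor(im,cv2.COLOR_RGB2HSV)
y=((hsv[:,:,0]>20)&(hsv[:,:,0]<35)&(hsv[:,:,1]>150)&(hsv[:,:,2]>60)).astype(np.uint8);y[:, :190]=0;y[:,240:]=0;y[:160]=0;y[220:]=0
n,l,s,c=cv2.connectedComponentsWithStats(y);i=1+np.argmax(s[1:,4]);print(s[i],c[i])
p,x,yy=lever(*(c[i]+0.));print(p.round(4),x,yy,"angle",np.arcsin(x/.09)+.32)
b=((hsv[:,:,0]>100)&(hsv[:,:,0]<125)&(hsv[:,:,1]>150)).astype(np.uint8);b[:,:268]=0;b[:,290:]=0;b[:185]=0;b[210:]=0
old=np.load("top_i.npy");h2=cv2.cvtColor(old,cv2.COLOR_RGB2HSV);b2=((h2[:,:,0]>100)&(h2[:,:,0]<125)&(h2[:,:,1]>150)).astype(np.uint8);b2[:,:268]=0;b2[:,290:]=0;b2[:185]=0;b2[210:]=0
print("blue px now/before",np.argwhere(b).mean(0),np.argwhere(b2).mean(0))
E
```

```text
clock: 6.52
tcp_pos: [0.3792, 0.5399, 0.226]
orientation: [0.245, 1.557, -0.247]
contact_force: [-0.1, -0.7, -0.3]
grip_width: 0.0179
[209 174  12  12 108] [214.61111111 179.71296296]
[0.5063 0.333  0.151 ] 0.028761940473665364 0.0030831550257666633 angle 0.6452831669040209
blue px now/before [194.9787234  277.53191489] [195.03157895 277.50526316]
```

View pics/top4.png

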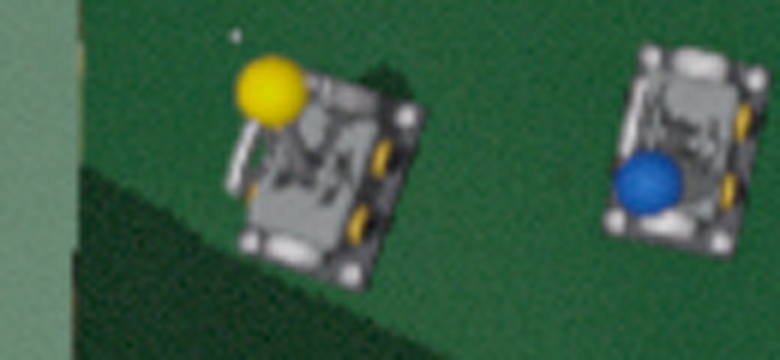

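The yellow knob, at crop (270,90), reads a lever angle of about 0.645 rad, inside the float range (0.60–0.71). It stays there with the robot clear, and the blue knob is unchanged.

```bash
python3 -c "
from bench import r
print(r.hand_in())"
```

```text
the job is handed in; nothing more can be done
None
```

The yellow lever is in its float notch and stays there by itself. I pushed the knob from behind with the nearly shut fingers, past the light notch and through the stiff detent. The lever snapped over, and I then backed the arm well clear and handed the job in.

- **Yellow lever:** with the robot clear, the top camera gives an angle of about 0.645 rad; float is 0.60 to 0.71.
- **Blue lever:** its knob is within 0.1 pixel of where it started, so it is still in hold.
- **Forces and time:** the highest wrist force I read was about 22 N while pushing through the detent; it is read only at the end of each move. It dropped to nearly zero after the snap. The last move ended at 6.5 s.
- **Not confirmed:** the side camera's view of the yellow knob is blocked by a pillar, so the angle rests on the top camera alone. None of the checks failed or disagreed.

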